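# Load a sample tube into the sloped measuring cradle

## Task

Load the sample tube that lies at the foot of the sloped measuring cradle: with the fingertips push it up the gutter, over the sprung roll-back catch and right up against the upper stop, then let it roll back so that it rests on the raised catch. Then push its lidded end so that the tube slides along its own length until its base is flush against the datum cheek, and leave it there, still resting on the catch. Only push it, with light force: do not squeeze or lift the tube, and leave the other things on the bench where they are.

Things in the scene. Friction and masses are not known exactly. Their poses are not given: they have to be found in the camera images.
- gutter: Sloped gutter of the measuring cradle: galvanised sheet channel on a low grey stand, fixed to the bench. Origin: on the deck, mid-width, at the inner face of the toe lip (low end; deck there 34 mm above the bench). x runs up the slope along the deck (10 degrees above level), y across towards the datum cheek, z square off the deck. Guide flanges 12 mm high at y = -94 and +94 mm; toe lip 8 mm high.
- sample_tube: The tube to load: dark slick plastic cylinder, 63 mm diameter, 154 mm long, 0.27 to 0.44 kg, with a pale lid rim at one end. Lies on its side across the gutter against the toe lip, axis along gutter y, rolls freely. Origin: centre of its plain base end (towards the cheek); z runs along the tube from base to lid. The lidded end can be reached above the flange; sliding it takes 1 to 3 N.
- tube_mid (a point): Point on the tube's axis, halfway along (76 mm from the base). On the deck it is 31.3 mm above the deck. Gutter x is about 21 mm at the start on the toe lip, 175.7 mm against the upper stop, and 167.7 mm at rest on the raised catch.
- catch (a joint): Roll-back catch: sprung steel pawl 28 mm wide in a slot in mid-deck, hinged on its downhill side, nose at gutter x = 140 mm, 14 mm above the deck. 0 = fully raised, up to 0.75 rad as it is pressed down (0.6 lets the tube over). The tube pushed uphill presses it down with 1 to 2 N; it springs up behind the tube and stops it rolling back.
- rest_point (a point): Where the middle of the tube's axis line lies when the tube rests on the raised catch: gutter x = 167.7 mm, y = 0, 31.3 mm above the deck.
- stop_face (a point): Point on the face of the upper stop, mid-width, 31.3 mm above the deck. The stop is an upright plate across the whole gutter, face at gutter x = 207 mm, top 50 mm above the deck, with a folded top and rule reaching to x = 227 mm.
- cheek_face (a point): Point on the inner face of the datum cheek beside the resting place, 31.3 mm above the deck: where the centre of the tube's base ends up. The cheek is a dark upright steel plate 6 mm thick on one side of the gutter, face at gutter y = +92 mm, from x = 119 to 211 mm, top 50 mm above the deck.
- moisture_tin: Bystander: lidded aluminium tin, 59 mm in diameter, 38 mm high, beside the cradle on the cheek side. Origin: centre of its underside.
- open_tin: Bystander: open white tin, 56 mm in diameter, 36 mm high, near the upper end on the other side. Origin: centre of its underside.
- vernier_caliper: Bystander: steel caliper with a black display, 190 x 75 x 11 mm lying flat beside the cradle on the side away from the cheek. Origin: centre of its underside.
- porous_stone: Bystander: flat disc 62 mm in diameter, 10 mm thick, near the foot of the cradle on the cheek side. Origin: centre of its underside.
- sample_tube_1: Bystander: sample tube standing upright, 64 mm in diameter, 154 mm high, to the left. Origin: centre of its underside.
- sample_tube_2: Bystander: another such sample tube standing upright, to the left.
- slotted_weight_1: Bystander: slotted steel weight 50 mm in diameter, 20 mm high, at the back. Origin: centre of its underside.

How it is judged:
On the way, in this order (a step that is already met when the one before it is completed fails the run):
1. the tube has been pushed over the catch and up against the upper stop (within 3 mm) (x of tube_mid in the frame of gutter above 0.1727 m and z of tube_mid in the frame of gutter below 0.036 m), for 0.05 s.
2. the tube has rolled back and rests on the raised catch (x of tube_mid in the frame of gutter between 0.1635 and 0.1722 m and z of tube_mid in the frame of gutter between 0.028 and 0.0345 m and value of joint catch below 0.06 rad), for 0.2 s.
3. the tube has been slid endwise until its base is flush with the datum cheek (within 3 mm) (all of step 2 and y of sample_tube in the frame of gutter above 0.089 m and angle between the z axis of sample_tube and the y axis of gutter, either way round below 0.05 rad), for 0.2 s.
At the end, for the whole second after the job is handed in: The tube lies on the deck resting on the fully raised catch (its middle within about 4 mm of the resting place along the slope), its base within 3 mm of the datum cheek and square to it within 0.05 rad, at rest (all of step 3 and linear speed of sample_tube below 0.01 m/s); the robot touches nothing.
It fails at once if the tube is lifted more than 10 mm off the deck (z of tube_mid in the frame of gutter above 0.0413 m).
It fails at once if the fingers squeeze or push the tube with more than 40 N (contact force between the fingers and sample_tube above 40 N).
It fails at once if a bystander is moved by more than 20 mm (distance of any of moisture_tin, open_tin, vernier_caliper, porous_stone, sample_tube_1, sample_tube_2, slotted_weight_1 from where it was at the start of the episode above 0.02 m).
It also fails if it takes over 58 s, if anything falls off the work surface, if the arm or the gripper's body presses on something with over 40 N, if the wrist force passes 120 N, or if a joint passes its speed limit or range.

## Robot

A 6-joint arm with a two-finger parallel gripper is mounted at the origin on a cart in front of the work surface, level with it; the furniture and walls round the work are solid. World frame = base frame: x ahead of the robot, y to its left, z up, the work surface at z = 0. Lengths are in m, angles in rad, forces in N, time in s.
With the tool pointing down it reaches from about 0.375 to 0.925 m from the base axis. Payload 5.7 kg.
Tool frame: the origin (TCP) lies between the finger pads; the fingertips stand 17 mm ahead of it and the grasp point (between the pads) lies 2 mm behind it; z points along the fingers, y is the line along which they close (so a half turn about z gives the same grasp; the last joint's range is limited). The gripper opens to 88 mm and grips with 3 to 60 N. Pads are 20 mm wide; open, the fingers measure 115 mm over their backs; the gripper's body (75 mm by 178 mm) begins 61 mm behind the grasp point.
Start: joints at [1.21, 0.359, 1.51, -0, 1.272, -0.115], TCP at [0.146, 0.582, 0.24] pointing down, gripper open.
Joint ranges: [-2.97, 2.97], [-1.01, 2.36], [0.21, 2.38], [-0.96, 4.11], [0.2, 2.71], [-2.98, 2.98]. Speed limits (rad/s): [2.39, 2.39, 3.14, 3.14, 3.14, 3.14].

## Interface

Orientations are given as a rotation vector (axis times angle).
In Python, from workcell import monitor, cams, job gives the robot as it stands. The module is installed in compiled form; this text tells all that it offers.
- The arm moves only by the tool move_arm, never from a script. Its arguments are lists of equal length, an entry for each row: "dp": the shift along the tool's x, y, z each as a share of 0.25 m, from -1 to 1, a list of three; "delta_rot": the turn, a rotation vector about the tool's x, y, z each as a share of 2 pi rad, from -1 to 1, a list of three; "claw": the finger opening in mm, from 0 to 87.8. A call has exactly 5 rows; each row shifts and turns the commanded pose from where the row before left it, along the tool's axes as they then stand; what a row does not reach is not made up. A row lasts 1/10 s, in which the tool goes at most 50 mm and 8.59 degrees, less where a joint would pass 70% of its speed; a pose out of reach is approached as far as the arm can. A call with a number of a shift or a turn outside -1 to 1 is refused whole. A call with a gripper value outside its range is refused whole. The fingers move at their own pace and stop on an object; "grip_force" is the grip in N (left out, the last holds). Time passes only in rows, so rows that do not move let the fingers close, or fill a call up. It gives the time, the measured TCP pose, the force, the opening and the grip force at its end, in the units of the state.
- monitor.state(): the state, without advancing time (a new reading comes with each control period).
- cams.get_image(name): name is "scene" or "top"; returns the picture (480x640x3 uint8, red, green, blue); there is no depth.
- cams.get_calibration(name): a dict with "vfov" (degrees; the focal length in pixels is half the picture's height over the tangent of half this angle, whatever the lens; pixels are square), "cx", "cy" (the principal point, pixels), "T" (4x4, takes a point from camera to world coordinates). Camera axes: x right, y up, looking along -z (the intrinsics and any distortion apply to the point x, -y, -z); pixel columns grow to the right and rows downward; lengths in m; the calibration is good to about 2 mm. A picture is of the moment at which its call begins. get_calibration takes no time and is no camera call.
- job.job_done(): hands the job in; it is judged then, once.
The state is a dict: "clock": time; "q": joint angles; "dq": joint speeds; "tau": joint torques, N m; "eef_pos": TCP position; "eef_rot": TCP orientation; "wrist_force": force on the tool from outside, world axes, zero at the start; "torque": the same for the moment, N m; "finger_gap": opening from 0.0 (shut) to 1.0 (fully open); "grasp_force": force on a finger pad.
Only numpy, scipy, OpenCV 4.12 (cv2) and the standard library are available. Lean on these libraries where they do the work, as an engineer would, in place of code of your own. Each camera call takes 0.05 s, during which the arm holds its last target. There are 200 camera calls.

## Working session

There is one attempt and no reset: what is moved stays moved. The work goes in short steps, Python scripts to look and compute and a tool call to move; the robot and the scene stay as the last step left them, time stands still between calls to the robot, and variables do not carry over. Pictures are saved under pics/ and viewed, at most 10 in all, crops included, and the job is handed in when it is done.

Besides the shell and the picture viewer there is one more tool, called after "Call:" as name(argument=value, ...) on one line, values as JSON. move_arm: Moves the arm, as the interface text tells. Shift numbers are shares of 0.25 m and turn numbers shares of 2 pi rad, none past 1 either way. Its arguments: {"type":"object","properties":{"dp":{"type":"array"},"delta_rot":{"type":"array"},"claw":{"type":"array"},"grip_force":{"type":"number"}},"required":["dp","delta_rot","claw"]}

```bash
mkdir -p pics; python3 - <<'E'
from workcell import monitor, cams
import cv2
print(monitor.state())
for n in("scene","top"):
    print(n,cams.get_calibration(n)); cv2.imwrite(f"pics/{n}0.png",cams.get_image(n)[:,:,::-1])
E
```

```text
{'clock': 0.0, 'q': array([ 1.20988701e+00,  3.59505913e-01,  1.51140727e+00, -1.73351524e-06,
        1.27247809e+00, -1.15070403e-01]), 'dq': array([-0.00022182,  0.00083813,  0.00114108,  0.0018035 ,  0.00093241,
        0.00134057]), 'tau': array([-2.15535251e-04, -5.15376163e+01, -2.70729321e+01,  6.76536863e-02,
        3.54287017e-02, -1.51695572e-04]), 'eef_pos': array([0.14578508, 0.58135892, 0.23881859]), 'eef_rot': array([-3.85138424e-01, -3.11746874e+00,  2.74587461e-03]), 'wrist_force': array([-0.31506283,  0.59764079,  0.33291721]), 'torque': array([-0.00434719, -0.05619442, -0.00171439]), 'grasp_force': 0.0, 'finger_gap': 1.0024753736198628}
scene {'vfov': 45.61667294073729, 'cx': 310.14056550248273, 'cy': 238.48182152056947, 'T': array([[ 0.85482444,  0.31436681, -0.41285432, -0.05823362],
       [-0.51871469,  0.49543019, -0.69676681, -0.95637197],
       [-0.01449987,  0.8097669 ,  0.58657252,  0.92984093],
       [ 0.        ,  0.        ,  0.        ,  1.        ]])}
top {'vfov': 48.55470686889696, 'cx': 319.91896843431306, 'cy': 246.3401297882633, 'T': array([[-0.021464  ,  0.98741733, -0.15667265,  0.32933662],
       [-0.99973024, -0.02258883, -0.00540232,  0.06651993],
       [-0.0088734 ,  0.15651443,  0.98763581,  1.45994225],
       [ 0.        ,  0.        ,  0.        ,  1.        ]])}
```

View pics/scene0.png

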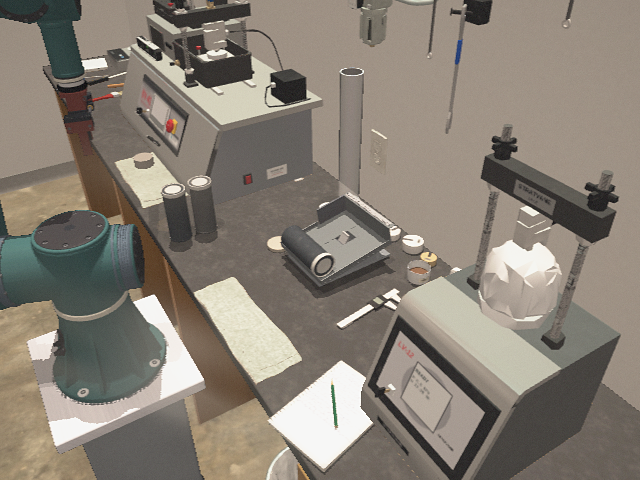

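View pics/top0.png

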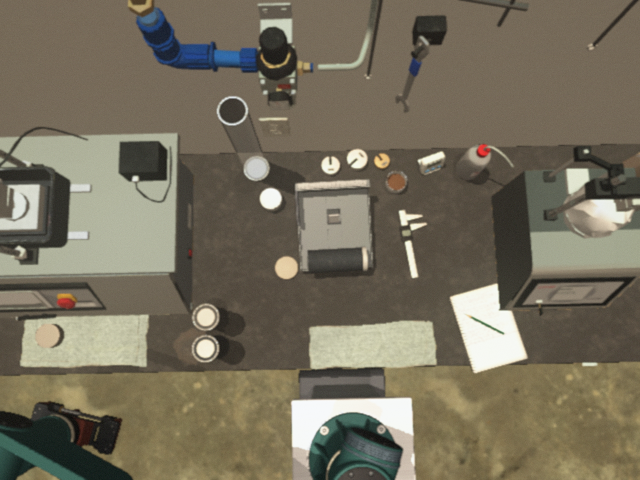

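The top view shows the gutter at about (297–372, 182–273). The tube lies at its foot, around (338, 260), with the lid on the right and the cheek on the left. I'll enlarge that area.

```bash
python3 - <<'E'
import cv2
a=cv2.imread("pics/top0.png")[170:285,275:395]; b=cv2.imread("pics/scene0.png")[185:300,265:435]
cv2.imwrite("pics/topc.png",cv2.resize(a,None,fx=5,fy=5,interpolation=cv2.INTER_CUBIC))
cv2.imwrite("pics/scc.png",cv2.resize(b,None,fx=4.5,fy=4.5,interpolation=cv2.INTER_CUBIC))
E
```

```text
(no output)
```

View pics/topc.png

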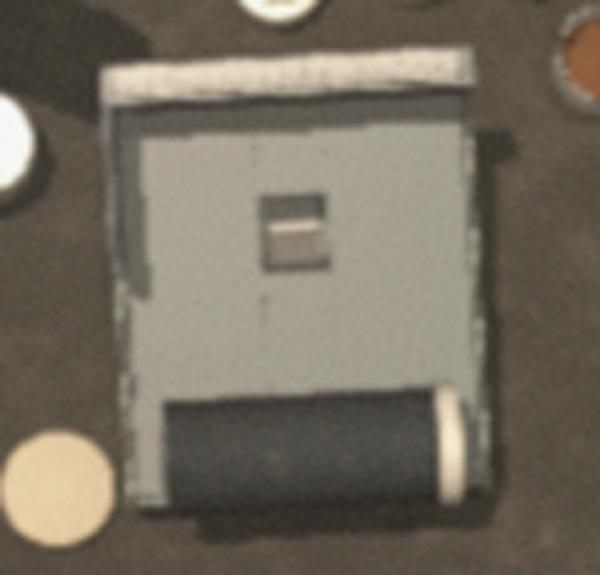

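View pics/scc.png

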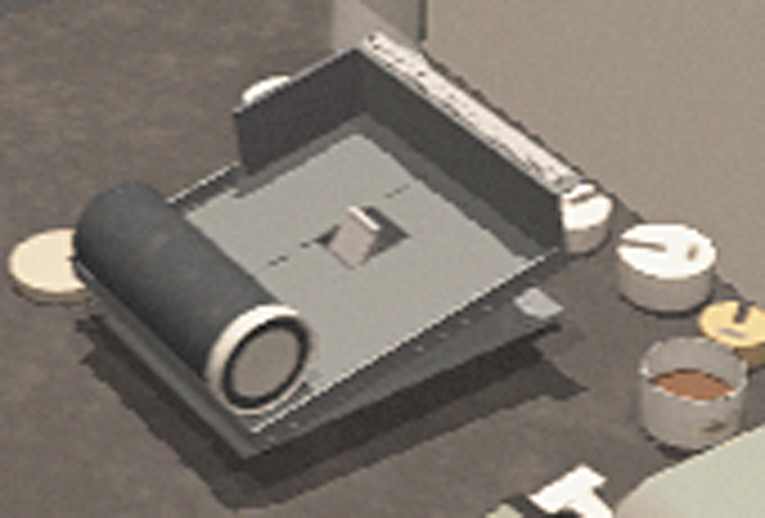

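The crops give usable landmarks: stop corners, cheek corner, pawl nose, lid centre and flange ends. I'll fit the gutter pose to them.

```bash
cat > h.py <<'E'
import numpy as np
from scipy.spatial.transform import Rotation as R
from workcell import monitor,cams
def proj(n,P):
    c=cams.get_calibration(n);f=240/np.tan(np.radians(c["vfov"]/2));T=c["T"]
    p=(np.asarray(P)-T[:3,3])@T[:3,:3]
    return np.c_[c["cx"]+f*p[:,0]/-p[:,2],c["cy"]+f*p[:,1]/p[:,2]]
def gut(x,y,psi): return R.from_euler("ZY",[psi,-np.radians(10)]),np.array([x,y,.034])
E
cat > fit.py <<'E'
from h import *
from scipy.optimize import least_squares
t=lambda u,v:(275+u/5-.4,170+v/5-.4); s=lambda u,v:(265+u/4.5-.4,185+v/4.5-.4)
L=[("top",t(105,103),207,94,50),("top",t(472,85),207,-94,50),("top",t(297,226),140,0,14),("top",t(102,70),227,94,50),("top",t(473,50),227,-94,50),
("scene",s(362,50),207,92,50),("scene",s(237,112),119,94,50),("scene",s(560,192),207,-94,50),("scene",s(362,216),140,0,14),("scene",s(255,430),0,-94,12),("scene",s(258,361),21,None,31.3)]
def f(p):
    r,o=gut(*p[:3]); e=[]
    for n,uv,x,y,z in L:
        P=o+r.apply([x/1e3,p[3] if y is None else y/1e3,z/1e3])
        e.append(proj(n,[P])[0]-uv)
    return np.ravel(e)
S=least_squares(f,[.55,0,0,-.08],loss="soft_l1")
print(S.x); print(np.c_[f(S.x).reshape(-1,2)].round(1))
np.save("g.npy",S.x[:3]); r,o=gut(*S.x[:3])
for a in [(21,0,31.3),(167.7,0,31.3),(21,-90,31.3),(207,94,50)]: print(a,(o+r.apply(np.array(a)/1e3)).round(4))
for n,uv in [("top",t(40,150)),("top",t(55,490)),("scene",s(665,250))]: print(n,uv)
E
python3 fit.py
```

```text
[ 0.49885955  0.03035191  0.03185922 -0.0718392 ]
[[ 1.3 -0. ]
 [ 0.2 -0.3]
 [ 0.  -0.2]
 [ 1.4 -1.1]
 [-0.4 -1. ]
 [-1.8 -0.4]
 [-1.1  0.1]
 [-1.8  0.6]
 [-0.1  0.4]
 [ 0.  -0.8]
 [ 0.1 -0.1]]
(21, 0, 31.3) [0.5141 0.0308 0.0685]
(167.7, 0, 31.3) [0.6585 0.0354 0.0939]
(21, -90, 31.3) [ 0.517  -0.0591  0.0685]
(207, 94, 50) [0.6909 0.1305 0.1192]
top (282.6, 199.6)
top (285.6, 267.6)
scene (412.3777777777778, 240.15555555555554)
```

```bash
cat >> h.py <<'E'
def rel(target=None):
    """measured pose in gutter frame (mm), residual rotation in tool axes (share of 2pi), shift to target in final tool axes (share .25 m)"""
    s=monitor.state(); r,o=gut(*np.load("g.npy")); RT=r*R.from_euler("y",np.pi)
    Rc=R.from_rotvec(s["eef_rot"]); g=r.inv().apply(s["eef_pos"]-o)*1e3
    print("t",round(s["clock"],2),"g",g.round(1),"rot/2pi",((Rc.inv()*RT).as_rotvec()/2/np.pi).round(4),"F_g",r.inv().apply(s["wrist_force"]).round(2),"gap",round(s["finger_gap"],2))
    if target is not None: print("dp",((np.array(target)-g)*[-1,1,-1]/250).round(3))
E
python3 -c "
from h import *
rel((-45,5,140)); print(monitor.state()['q'].round(2))"
```

```text
t 0.1 g [-294.6  562.   260. ] rot/2pi [-0.0041 -0.0277 -0.0441] F_g [-0.24  0.14 -0.08] gap 1.0
dp [-0.999 -2.228  0.48 ]
[ 1.21  0.36  1.51 -0.    1.27 -0.12]
```

Call:
move_arm(dp=[[0, 0, 0], [0, 0, 0], [0, 0, 0], [0, 0, 0], [0, 0, 0]], delta_rot=[[-0.001, -0.0069, -0.011], [-0.001, -0.0069, -0.011], [-0.001, -0.0069, -0.011], [-0.001, -0.0069, -0.011], [0, 0, 0]], claw=[87, 87, 87, 87, 87])

```text
clock: 0.6
eef_pos: [0.1448, 0.5813, 0.239]
eef_rot: [-0.05, 2.967, 0.003]
wrist_force: [-0.4, -0.2, 0.1]
finger_gap: 0.99
grasp_force: 0.0
```

Call:
move_arm(dp=[[-0.067, -0.148, 0], [-0.067, -0.148, 0], [-0.067, -0.148, 0], [-0.067, -0.148, 0], [-0.067, -0.148, 0]], delta_rot=[[0, 0, 0], [0, 0, 0], [0, 0, 0], [0, 0, 0], [0, 0, 0]], claw=[87, 87, 87, 87, 87])

```text
clock: 1.1
eef_pos: [0.2347, 0.3981, 0.254]
eef_rot: [-0.044, 2.968, 0.006]
wrist_force: [-0.3, -0.1, 0.1]
finger_gap: 0.993
grasp_force: 0.0
```

Call:
move_arm(dp=[[-0.067, -0.148, 0], [-0.067, -0.148, 0], [-0.067, -0.148, 0], [-0.067, -0.148, 0], [-0.067, -0.148, 0]], delta_rot=[[0, 0, 0], [0, 0, 0], [0, 0, 0], [0, 0, 0], [0, 0, 0]], claw=[87, 87, 87, 87, 87])

```text
clock: 1.6
eef_pos: [0.3229, 0.2159, 0.2687]
eef_rot: [-0.044, 2.967, 0.007]
wrist_force: [-0.3, 0.5, 0.5]
finger_gap: 0.991
grasp_force: 0.0
```

```bash
python3 -c "
from h import *
rel((-45,5,140)); print(monitor.state()['q'].round(2))"
```

```text
t 1.6 g [-126.6  191.   260.7] rot/2pi [ 0.0003 -0.     -0.0004] F_g [-0.24  0.52  0.5 ] gap 0.99
dp [-0.327 -0.744  0.483]
[ 0.48 -0.07  1.98 -0.08  1.08 -1.09]
```

Call:
move_arm(dp=[[-0.065, -0.147, 0], [-0.065, -0.147, 0], [-0.065, -0.147, 0], [-0.065, -0.147, 0], [-0.065, -0.147, 0]], delta_rot=[[0, 0, 0], [0, 0, 0], [0, 0, 0], [0, 0, 0], [0, 0, 0]], claw=[87, 87, 87, 87, 87])

```text
clock: 2.1
eef_pos: [0.4087, 0.0344, 0.2828]
eef_rot: [-0.043, 2.966, 0.007]
wrist_force: [0.0, -0.0, 0.2]
finger_gap: 0.993
grasp_force: 0.0
```

Call:
move_arm(dp=[[0, 0, 0.12], [0, 0, 0.12], [0, 0, 0.12], [0, 0, 0.12], [0, 0, 0]], delta_rot=[[0, 0, 0], [0, 0, 0], [0, 0, 0], [0, 0, 0], [0, 0, 0]], claw=[87, 87, 87, 87, 87])

```text
clock: 2.6
eef_pos: [0.4269, 0.0368, 0.1613]
eef_rot: [-0.043, 2.974, 0.007]
wrist_force: [-0.2, -0.3, 0.2]
finger_gap: 0.996
grasp_force: 0.0
```

```bash
python3 -c "
from h import *
import cv2
rel((-45,5,37)); print(monitor.state()['q'].round(2))
a=cams.get_image('top')[150:290,265:405,::-1];b=cams.get_image('scene')[150:310,235:435,::-1]
a=cv2.resize(a,None,fx=3,fy=3,interpolation=2);b=cv2.resize(b,(450,420),interpolation=2)
b=cv2.resize(cams.get_image('scene')[170:310,265:385,::-1],(360,420),interpolation=2)
cv2.imwrite('pics/a1.png',np.hstack([a,b]))"
```

```text
t 2.6 g [-48.5   8.7 137.8] rot/2pi [ 0.0003 -0.0011 -0.0005] F_g [-0.19 -0.3   0.23] gap 1.0
dp [-0.014 -0.015  0.403]
[-0.1   0.14  2.08  0.03  0.76 -1.72]
```

View pics/a1.png

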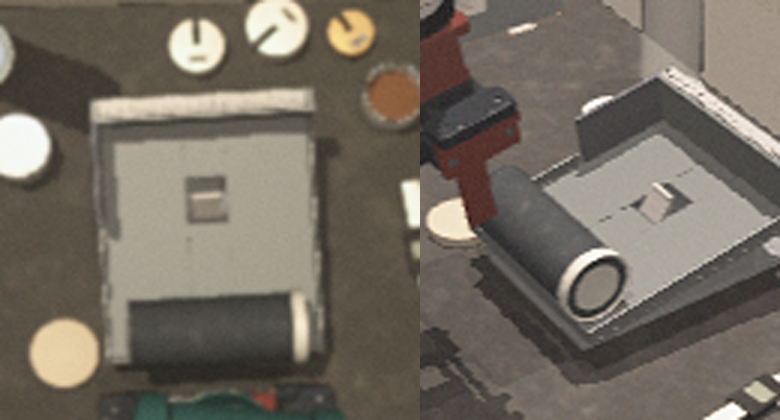

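The tube is still at the toe lip, lid on the right, and the gripper stands behind it with one finger visible near the base end. Next I descend behind it.

Call:
move_arm(dp=[[0, -0.015, 0.1], [0, 0, 0.1], [0, 0, 0.1], [0, 0, 0.1], [0, 0, 0]], delta_rot=[[0, -0.001, 0], [0, 0, 0], [0, 0, 0], [0, 0, 0], [0, 0, 0]], claw=[87, 87, 87, 87, 87])

```text
clock: 3.25
eef_pos: [0.4473, 0.0338, 0.0653]
eef_rot: [-0.046, 2.962, 0.006]
wrist_force: [-0.5, -0.2, 0.6]
finger_gap: 0.991
grasp_force: 0.0
```

```bash
python3 -c "
from h import *
rel((-20.5,5,37)); print(monitor.state()['q'].round(2))"
```

```text
t 3.25 g [-45.2   5.1  39.7] rot/2pi [ 0.0002  0.0008 -0.0002] F_g [-0.36 -0.21  0.71] gap 0.99
dp [-0.099 -0.     0.011]
[-0.1   0.35  2.16  0.06  0.45 -1.75]
```

Call:
move_arm(dp=[[-0.02, 0, 0.004], [-0.02, 0, 0], [-0.02, 0, 0], [-0.016, 0, 0], [-0.016, 0, 0]], delta_rot=[[0, 0, 0], [0, 0, 0], [0, 0, 0], [0, 0, 0], [0, 0, 0]], claw=[87, 87, 87, 87, 87])

```text
clock: 3.75
eef_pos: [0.4704, 0.0345, 0.0697]
eef_rot: [-0.047, 2.959, 0.005]
wrist_force: [-2.3, -0.2, 0.8]
finger_gap: 0.991
grasp_force: 1.3
```

Call:
move_arm(dp=[[-0.02, 0, 0], [-0.02, 0, 0], [-0.02, 0, 0], [-0.02, 0, 0], [-0.02, 0, 0]], delta_rot=[[0, 0, 0], [0, 0, 0], [0, 0, 0], [0, 0, 0], [0, 0, 0]], claw=[87, 87, 87, 87, 87])

```text
clock: 4.25
eef_pos: [0.4947, 0.0353, 0.0734]
eef_rot: [-0.046, 2.961, 0.005]
wrist_force: [-2.2, -0.2, 1.1]
finger_gap: 0.989
grasp_force: 1.0
```

```bash
python3 -c "
from h import *
rel((134,5,37)); print(monitor.state()['q'].round(2))"
```

```text
t 4.25 g [ 2.9  5.1 39.5] rot/2pi [ 0.0001  0.001  -0.0001] F_g [-1.96 -0.12  1.44] gap 0.99
dp [-0.524 -0.     0.01 ]
[-0.08  0.38  2.05  0.04  0.53 -1.72]
```

Call:
move_arm(dp=[[-0.022, 0, 0.002], [-0.022, 0, 0.002], [-0.022, 0, 0], [-0.022, 0, 0], [-0.022, 0, 0]], delta_rot=[[0, 0, 0], [0, 0, 0], [0, 0, 0], [0, 0, 0], [0, 0, 0]], claw=[87, 87, 87, 87, 87])

```text
clock: 4.75
eef_pos: [0.5221, 0.0361, 0.0775]
eef_rot: [-0.046, 2.96, 0.005]
wrist_force: [-1.6, -0.3, 0.7]
finger_gap: 0.994
grasp_force: 1.0
```

Call:
move_arm(dp=[[-0.022, 0, 0], [-0.022, 0, 0], [-0.022, 0, 0], [-0.022, 0, 0], [-0.022, 0, 0]], delta_rot=[[0, 0, 0], [0, 0, 0], [0, 0, 0], [0, 0, 0], [0, 0, 0]], claw=[87, 87, 87, 87, 87])

```text
clock: 5.25
eef_pos: [0.5491, 0.037, 0.0825]
eef_rot: [-0.046, 2.96, 0.005]
wrist_force: [-2.5, 0.3, 0.9]
finger_gap: 0.989
grasp_force: 1.0
```

```bash
python3 -c "
from h import *
rel((134,5,37))
import cv2
b=cams.get_image('scene')[170:310,255:395,::-1];a=cams.get_image('top')[160:300,265:405,::-1]
cv2.imwrite('pics/a2.png',cv2.resize(np.hstack([a,b]),None,fx=2.8,fy=2.8,interpolation=2))"
```

```text
t 5.25 g [58.1  5.  39. ] rot/2pi [ 0.0001  0.001  -0.0001] F_g [-2.25  0.4   1.31] gap 0.99
dp [-0.304 -0.     0.008]
```

View pics/a2.png

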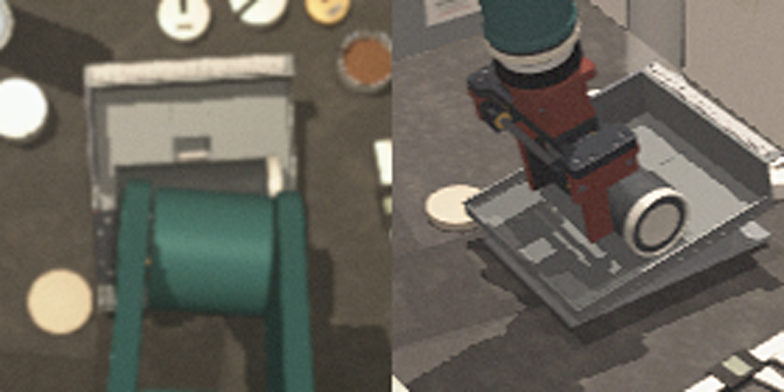

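The tube is square across the gutter and has reached the pawl, which shows at about (190, 148) in the left panel. I'll keep pushing.

Call:
move_arm(dp=[[-0.022, 0, 0], [-0.022, 0, 0], [-0.022, 0, 0], [-0.022, 0, 0], [-0.022, 0, 0]], delta_rot=[[0, 0, 0], [0, 0, 0], [0, 0, 0], [0, 0, 0], [0, 0, 0]], claw=[87, 87, 87, 87, 87])

```text
clock: 5.85
eef_pos: [0.5756, 0.0378, 0.0872]
eef_rot: [-0.046, 2.961, 0.006]
wrist_force: [-3.3, -0.7, 1.2]
finger_gap: 0.988
grasp_force: 1.9
```

Call:
move_arm(dp=[[-0.022, 0, 0], [-0.022, 0, 0], [-0.022, 0, 0], [-0.022, 0, 0], [-0.018, 0, 0]], delta_rot=[[0, 0, 0], [0, 0, 0], [0, 0, 0], [0, 0, 0], [0, 0, 0]], claw=[87, 87, 87, 87, 87])

```text
clock: 6.35
eef_pos: [0.6033, 0.0386, 0.0925]
eef_rot: [-0.046, 2.958, 0.005]
wrist_force: [-1.8, -0.9, 1.0]
finger_gap: 0.993
grasp_force: 0.6
```

Call:
move_arm(dp=[[-0.014, 0, 0], [-0.012, 0, 0], [-0.008, 0, 0], [-0.006, 0, 0], [-0.004, 0, 0]], delta_rot=[[0, 0, 0], [0, 0, 0], [0, 0, 0], [0, 0, 0], [0, 0, 0]], claw=[87, 87, 87, 87, 87])

```text
clock: 6.85
eef_pos: [0.6129, 0.0389, 0.0942]
eef_rot: [-0.046, 2.96, 0.005]
wrist_force: [-0.3, 0.1, 0.3]
finger_gap: 0.99
grasp_force: 0.0
```

```bash
python3 -c "
from h import *
rel((134,5,37))"
```

```text
t 6.85 g [122.9   5.   39.4] rot/2pi [ 0.0001  0.0011 -0.0001] F_g [-0.19  0.07  0.36] gap 0.99
dp [-0.044  0.     0.01 ]
```

Call:
move_arm(dp=[[-0.006, 0, 0], [-0.006, 0, 0], [-0.006, 0, 0], [-0.006, 0, 0], [-0.006, 0, 0]], delta_rot=[[0, 0, 0], [0, 0, 0], [0, 0, 0], [0, 0, 0], [0, 0, 0]], claw=[87, 87, 87, 87, 87])

```text
clock: 7.35
eef_pos: [0.6196, 0.0392, 0.0953]
eef_rot: [-0.047, 2.961, 0.006]
wrist_force: [-3.1, 0.3, 0.9]
finger_gap: 0.986
grasp_force: 1.0
```

Call:
move_arm(dp=[[-0.003, 0, 0], [-0.003, 0, 0], [-0.002, 0, 0], [0, 0, 0], [0, 0, 0]], delta_rot=[[0, 0, 0], [0, 0, 0], [0, 0, 0], [0, 0, 0], [0, 0, 0]], claw=[87, 87, 87, 87, 87])

```text
clock: 7.85
eef_pos: [0.622, 0.0393, 0.0958]
eef_rot: [-0.046, 2.96, 0.005]
wrist_force: [-1.0, 0.0, 0.4]
finger_gap: 0.988
grasp_force: 0.8
```

```bash
python3 -c "
from h import *
rel((134,5,37))"
```

```text
t 7.85 g [132.2   5.   39.5] rot/2pi [ 0.0001  0.0011 -0.0001] F_g [-0.9   0.07  0.57] gap 0.99
dp [-0.007  0.     0.01 ]
```

Contact is light. I'll creep in 0.5 mm steps until the force shows the stop.

Call:
move_arm(dp=[[-0.002, 0, 0], [-0.002, 0, 0], [-0.002, 0, 0], [0, 0, 0], [0, 0, 0]], delta_rot=[[0, 0, 0], [0, 0, 0], [0, 0, 0], [0, 0, 0], [0, 0, 0]], claw=[87, 87, 87, 87, 87])

```text
clock: 8.35
eef_pos: [0.6226, 0.0393, 0.0958]
eef_rot: [-0.047, 2.962, 0.005]
wrist_force: [-4.4, 0.2, 1.6]
finger_gap: 0.991
grasp_force: 2.4
```

Call:
move_arm(dp=[[-0.003, 0, 0], [-0.002, 0, 0], [0, 0, 0], [0, 0, 0], [0, 0, 0]], delta_rot=[[0, 0, 0], [0, 0, 0], [0, 0, 0], [0, 0, 0], [0, 0, 0]], claw=[87, 87, 87, 87, 87])

```text
clock: 8.85
eef_pos: [0.6227, 0.0393, 0.0956]
eef_rot: [-0.047, 2.964, 0.005]
wrist_force: [-6.7, -0.8, 2.9]
finger_gap: 0.991
grasp_force: 3.3
```

The position holds at 132.7 mm while the force climbs to about 7 N, so the tube is against the stop. Now I retract slowly so it rolls back with the fingers.

Call:
move_arm(dp=[[0.006, 0, 0], [0.006, 0, 0], [0.006, 0, 0], [0.006, 0, 0], [0.006, 0, 0]], delta_rot=[[0, 0, 0], [0, 0, 0], [0, 0, 0], [0, 0, 0], [0, 0, 0]], claw=[87, 87, 87, 87, 87])

```text
clock: 9.35
eef_pos: [0.6178, 0.0391, 0.0952]
eef_rot: [-0.046, 2.959, 0.005]
wrist_force: [0.1, 0.4, -0.1]
finger_gap: 0.989
grasp_force: 0.2
```

Call:
move_arm(dp=[[0.006, 0, 0], [0.006, 0, 0], [0.006, 0, 0], [0.006, 0, 0], [0.006, 0, 0]], delta_rot=[[0, 0, 0], [0, 0, 0], [0, 0, 0], [0, 0, 0], [0, 0, 0]], claw=[87, 87, 87, 87, 87])

```text
clock: 9.85
eef_pos: [0.6099, 0.0388, 0.0936]
eef_rot: [-0.046, 2.96, 0.005]
wrist_force: [0.4, 0.9, 0.1]
finger_gap: 0.995
grasp_force: 0.0
```

Call:
move_arm(dp=[[0.04, 0, 0], [0.06, 0, 0], [0.06, 0, 0], [0.06, 0, 0], [0.06, 0, 0]], delta_rot=[[0, 0, 0], [0, 0, 0], [0, 0, 0], [0, 0, 0], [0, 0, 0]], claw=[87, 87, 87, 87, 87])

```text
clock: 10.35
eef_pos: [0.5396, 0.0367, 0.0808]
eef_rot: [-0.046, 2.961, 0.005]
wrist_force: [0.1, 0.4, 0.5]
finger_gap: 0.988
grasp_force: 0.0
```

Call:
move_arm(dp=[[0, 0, -0.12], [0, 0, -0.12], [0, 0, -0.12], [0, 0, -0.12], [0, 0, 0]], delta_rot=[[0, 0, 0], [0, 0, 0], [0, 0, 0], [0, 0, 0], [0, 0, 0]], claw=[0, 0, 0, 0, 0])

```text
clock: 10.85
eef_pos: [0.5208, 0.0358, 0.2027]
eef_rot: [-0.047, 2.954, 0.005]
wrist_force: [0.9, -0.7, -0.5]
finger_gap: 0.572
grasp_force: 0.0
```

```bash
python3 -c "
from h import *
rel((167.7,-100,140))
import cv2
b=cams.get_image('scene')[170:310,265:405,::-1];a=cams.get_image('top')[160:300,265:405,::-1]
cv2.imwrite('pics/a3.png',cv2.resize(np.hstack([a,b]),None,fx=2.8,fy=2.8,interpolation=2))"
```

```text
t 10.85 g [ 51.    4.8 162.3] rot/2pi [ 0.      0.0021 -0.0001] F_g [ 0.8  -0.74 -0.68] gap 0.57
dp [-0.467 -0.419  0.089]
```

View pics/a3.png

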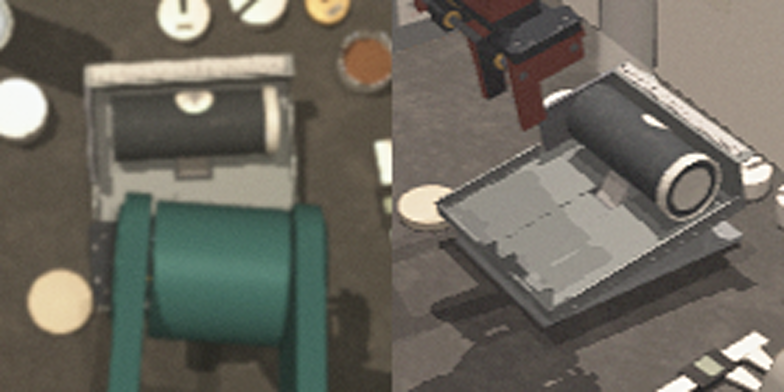

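The tube rests on the raised catch: in the right panel the pawl shows in front of it near (607, 190) and the lid centre is near (690, 190). I'll work out the lid's y, then go to the lid side.

```bash
python3 -c "
from h import *
r,o=gut(*np.load('g.npy'))
for y in (-62,-67,-72,-77): print(y,proj('scene',[o+r.apply([.1677,y/1e3,.0313])])[0]*1)
print('seen 371.2,237.7'); rel((167.7,-108,140))"
```

```text
-62 [367.47805917 234.6125885 ]
-67 [368.70264571 235.57047256]
-72 [369.93309125 236.53293957]
-77 [371.16943793 237.50002252]
seen 371.2,237.7
t 10.95 g [ 48.9   4.9 159.2] rot/2pi [ 0.0001  0.0012 -0.0001] F_g [-1.33  0.41 -0.72] gap 0.49
dp [-0.475 -0.452  0.077]
```

Call:
move_arm(dp=[[-0.09, -0.09, 0], [-0.09, -0.09, 0], [-0.09, -0.09, 0], [-0.09, -0.09, 0], [-0.09, -0.09, 0]], delta_rot=[[0, 0.001, 0], [0, 0, 0], [0, 0, 0], [0, 0, 0], [0, 0, 0]], claw=[0, 0, 0, 0, 0])

```text
clock: 11.45
eef_pos: [0.6334, -0.0737, 0.2161]
eef_rot: [-0.046, 2.97, 0.007]
wrist_force: [-0.3, 0.1, 0.0]
finger_gap: 0.031
grasp_force: 0.0
```

```bash
python3 -c "
from h import *
rel((167.7,-106,37))"
```

```text
t 11.45 g [ 160.8 -108.3  156.6] rot/2pi [ 0.0003 -0.0006 -0.0001] F_g [-0.28  0.13  0.07] gap 0.03
dp [-0.028  0.009  0.478]
```

Call:
move_arm(dp=[[-0.028, 0, 0.12], [0, 0, 0.12], [0, 0, 0.12], [0, 0, 0.1], [0, 0, 0]], delta_rot=[[0, 0, 0], [0, 0, 0], [0, 0, 0], [0, 0, 0], [0, 0, 0]], claw=[0, 0, 0, 0, 0])

```text
clock: 11.95
eef_pos: [0.6568, -0.0712, 0.1005]
eef_rot: [-0.046, 2.977, 0.009]
wrist_force: [0.0, 1.1, -0.8]
finger_gap: 0.007
grasp_force: 0.0
```

```bash
python3 -c "
from h import *
import cv2
b=cams.get_image('scene')[170:310,295:435,::-1];a=cams.get_image('top')[160:300,265:405,::-1]
cv2.imwrite('pics/a4.png',cv2.resize(np.hstack([a,b]),None,fx=2.8,fy=2.8,interpolation=2))
rel((167.7,-76,37))"
```

```text
t 12.05 g [ 167.1 -107.2   42.5] rot/2pi [ 0.0003 -0.0005 -0.0001] F_g [ 0.26 -0.44  0.32] gap 0.0
dp [-0.003  0.125  0.022]
```

View pics/a4.png

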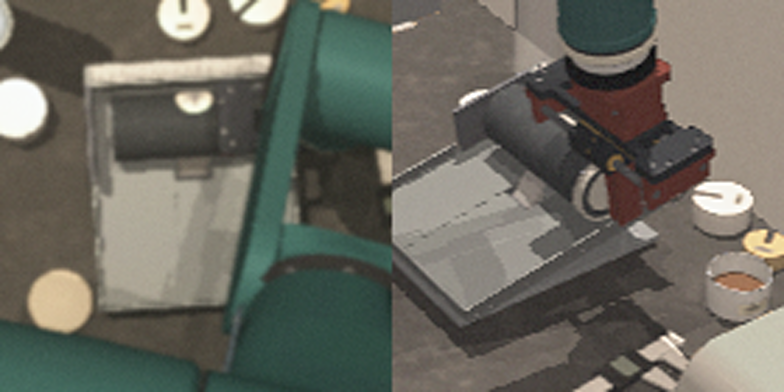

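The closed fingers stand just beyond the lid, above the flange (right panel, about (620, 195)). I'll tilt the tool slightly so the tips lead, lower it a little and push gently.

Call:
move_arm(dp=[[0, 0, 0.01], [0, 0, 0.01], [0, 0.012, 0], [0, 0.012, 0], [0, 0.008, 0]], delta_rot=[[-0.005, 0, 0], [-0.005, 0, 0], [0, 0, 0], [0, 0, 0], [0, 0, 0]], claw=[0, 0, 0, 0, 0])

```text
clock: 12.55
eef_pos: [0.6613, -0.0635, 0.103]
eef_rot: [-0.055, 2.965, 0.097]
wrist_force: [0.4, 0.5, -0.0]
finger_gap: 0.004
grasp_force: 0.0
```

Call:
move_arm(dp=[[0, 0.008, 0], [0, 0.008, 0], [0, 0.008, 0], [0, 0.008, 0], [0, 0.008, 0]], delta_rot=[[0, 0, 0], [0, 0, 0], [0, 0, 0], [0, 0, 0], [0, 0, 0]], claw=[0, 0, 0, 0, 0])

```text
clock: 13.05
eef_pos: [0.6606, -0.0538, 0.1027]
eef_rot: [-0.055, 2.966, 0.098]
wrist_force: [-0.1, 0.8, -0.3]
finger_gap: 0.009
grasp_force: 0.0
```

```bash
python3 -c "
from h import *
rel((167.7,-76,37))"
```

```text
t 13.05 g [168.5 -89.3  40.1] rot/2pi [ 0.0101 -0.     -0.0001] F_g [-0.09  0.82 -0.28] gap 0.01
dp [0.003 0.053 0.012]
```

Call:
move_arm(dp=[[0, 0.006, 0.004], [0, 0.006, 0.004], [0, 0.006, 0], [0, 0.006, 0], [0, 0.006, 0]], delta_rot=[[0, 0, 0], [0, 0, 0], [0, 0, 0], [0, 0, 0], [0, 0, 0]], claw=[0, 0, 0, 0, 0])

```text
clock: 13.55
eef_pos: [0.6607, -0.0466, 0.1012]
eef_rot: [-0.054, 2.966, 0.098]
wrist_force: [0.1, -0.8, -1.5]
finger_gap: 0.005
grasp_force: 0.8
```

```bash
python3 -c "
from h import *
rel((167.7,-76,37))"
```

```text
t 13.55 g [168.6 -82.1  38.5] rot/2pi [ 0.0101  0.     -0.0001] F_g [-0.16 -0.85 -1.46] gap 0.0
dp [0.004 0.024 0.006]
```

Call:
move_arm(dp=[[0, 0.004, 0], [0, 0.004, 0], [0, 0.004, 0], [0, 0.004, 0], [0, 0.004, 0]], delta_rot=[[0, 0, 0], [0, 0, 0], [0, 0, 0], [0, 0, 0], [0, 0, 0]], claw=[0, 0, 0, 0, 0])

```text
clock: 14.05
eef_pos: [0.6605, -0.0414, 0.1016]
eef_rot: [-0.055, 2.966, 0.099]
wrist_force: [1.0, -2.7, -0.5]
finger_gap: 0.008
grasp_force: 0.8
```

Call:
move_arm(dp=[[0, 0.003, 0], [0, 0.003, 0], [0, 0.003, 0], [0, 0, 0], [0, 0, 0]], delta_rot=[[0, 0, 0], [0, 0, 0], [0, 0, 0], [0, 0, 0], [0, 0, 0]], claw=[0, 0, 0, 0, 0])

```text
clock: 14.55
eef_pos: [0.6604, -0.039, 0.1018]
eef_rot: [-0.055, 2.966, 0.099]
wrist_force: [0.5, -1.3, -0.8]
finger_gap: 0.008
grasp_force: 0.4
```

```bash
python3 -c "
from h import *
rel((167.7,-76,37))"
```

```text
t 14.55 g [168.6 -74.5  39.1] rot/2pi [ 0.0102  0.     -0.0001] F_g [ 0.35 -1.29 -0.89] gap 0.01
dp [ 0.004 -0.006  0.008]
```

Call:
move_arm(dp=[[0, 0.003, 0], [0, 0.003, 0], [0, 0.003, 0], [0, 0, 0], [0, 0, 0]], delta_rot=[[0, 0, 0], [0, 0, 0], [0, 0, 0], [0, 0, 0], [0, 0, 0]], claw=[0, 0, 0, 0, 0])

```text
clock: 15.05
eef_pos: [0.6603, -0.0369, 0.1019]
eef_rot: [-0.055, 2.966, 0.099]
wrist_force: [0.8, -0.9, 0.5]
finger_gap: 0.005
grasp_force: 0.5
```

Call:
move_arm(dp=[[0, 0.003, 0], [0, 0.003, 0], [0, 0, 0], [0, 0, 0], [0, 0, 0]], delta_rot=[[0, 0, 0], [0, 0, 0], [0, 0, 0], [0, 0, 0], [0, 0, 0]], claw=[0, 0, 0, 0, 0])

```text
clock: 15.55
eef_pos: [0.6602, -0.0354, 0.102]
eef_rot: [-0.055, 2.966, 0.099]
wrist_force: [0.5, -0.2, -0.7]
finger_gap: 0.006
grasp_force: 0.5
```

```bash
python3 -c "
from h import *
import cv2
b=cams.get_image('scene')[190:270,305:405,::-1];a=cams.get_image('top')[175:245,285:385,::-1]
cv2.imwrite('pics/a5.png',np.hstack([cv2.resize(a,(400,320),interpolation=2),cv2.resize(b,(400,320),interpolation=2)]))
rel()"
```

```text
t 15.65 g [168.6 -70.8  39.3] rot/2pi [ 0.0101  0.     -0.0001] F_g [-0.87 -1.58 -0.95] gap 0.01
```

View pics/a5.png

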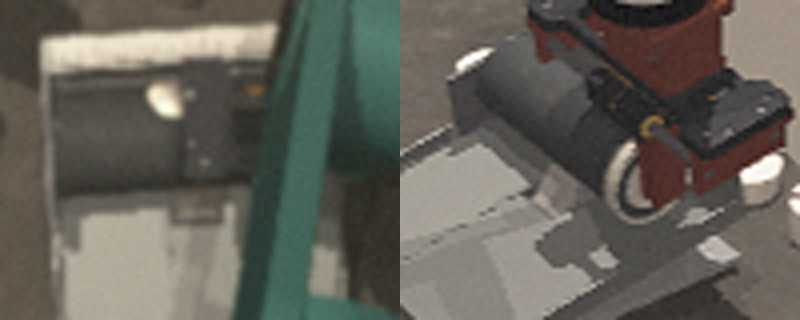

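The base end is almost at the cheek (left panel, about (55, 140)), and the pawl still shows raised. I'll keep creeping until the force rises.

Call:
move_arm(dp=[[0, 0.003, 0], [0, 0.003, 0], [0, 0.003, 0], [0, 0, 0], [0, 0, 0]], delta_rot=[[0, 0, 0], [0, 0, 0], [0, 0, 0], [0, 0, 0], [0, 0, 0]], claw=[0, 0, 0, 0, 0])

```text
clock: 16.15
eef_pos: [0.6601, -0.0333, 0.1021]
eef_rot: [-0.055, 2.966, 0.098]
wrist_force: [-0.1, -2.8, -0.2]
finger_gap: 0.004
grasp_force: 1.3
```

Call:
move_arm(dp=[[0, 0.003, 0], [0, 0.003, 0], [0, 0, 0], [0, 0, 0], [0, 0, 0]], delta_rot=[[0, 0, 0], [0, 0, 0], [0, 0, 0], [0, 0, 0], [0, 0, 0]], claw=[0, 0, 0, 0, 0])

```text
clock: 16.65
eef_pos: [0.6601, -0.0332, 0.1021]
eef_rot: [-0.055, 2.966, 0.095]
wrist_force: [0.0, -8.0, -1.0]
finger_gap: 0.002
grasp_force: 4.0
```

The tube has stopped moving and the force is 8 N, so the base is flush with the cheek. Now I back off and lift clear.

Call:
move_arm(dp=[[0, -0.003, 0], [0, -0.006, 0], [0, -0.02, 0], [0, -0.04, 0], [0, -0.06, 0]], delta_rot=[[0, 0, 0], [0, 0, 0], [0, 0, 0], [0, 0, 0], [0, 0, 0]], claw=[0, 0, 0, 0, 0])

```text
clock: 17.15
eef_pos: [0.6614, -0.064, 0.1002]
eef_rot: [-0.056, 2.966, 0.099]
wrist_force: [0.8, 0.3, 0.5]
finger_gap: 0.009
grasp_force: 0.0
```

Call:
move_arm(dp=[[0, -0.04, -0.08], [0, -0.04, -0.12], [0, -0.08, -0.12], [0, -0.12, -0.12], [0, -0.12, 0]], delta_rot=[[0, 0, 0], [0, 0, 0], [0, 0, 0], [0, 0, 0], [0, 0, 0]], claw=[0, 0, 0, 0, 0])

```text
clock: 17.65
eef_pos: [0.6489, -0.1743, 0.2071]
eef_rot: [-0.055, 2.959, 0.093]
wrist_force: [0.9, -0.1, 0.8]
finger_gap: 0.009
grasp_force: 0.0
```

Call:
move_arm(dp=[[0, -0.12, 0], [0, -0.12, 0], [0, 0, 0], [0, 0, 0], [0, 0, 0]], delta_rot=[[0, 0, 0], [0, 0, 0], [0, 0, 0], [0, 0, 0], [0, 0, 0]], claw=[0, 0, 0, 0, 0])

```text
clock: 18.15
eef_pos: [0.649, -0.2306, 0.1981]
eef_rot: [-0.055, 2.966, 0.1]
wrist_force: [1.5, 0.3, -0.4]
finger_gap: 0.009
grasp_force: 0.0
```

```bash
python3 -c "
from h import *
import cv2
b=cams.get_image('scene')[190:270,305:405,::-1];a=cams.get_image('top')[170:250,285:385,::-1]
cv2.imwrite('pics/a6.png',np.hstack([cv2.resize(a,(400,320),interpolation=2),cv2.resize(b,(400,320),interpolation=2)]))
rel()"
```

```text
t 18.25 g [ 168.3 -265.   137.1] rot/2pi [ 0.0102 -0.      0.0001] F_g [ 0.67 -0.44  0.31] gap 0.01
```

View pics/a6.png

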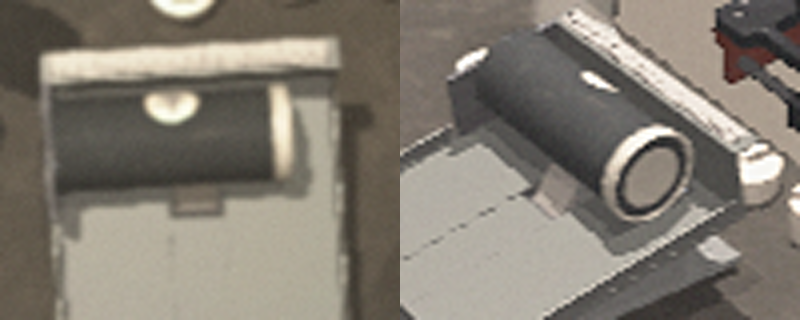

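The tube is flush with the cheek on the left, and its front edge is parallel to the stop. It rests on the raised pawl with the arm clear, so I'm handing the job in.

```bash
python3 -c "
from workcell import job
print(job.job_done())"
```

```text
the job is handed in; nothing more can be done
None
```

The tube went over the catch and up to the stop, rolled back onto the raised catch and was slid flush against the datum cheek; I handed the job in at about 18 s (the hand-in returned no verdict), with the last pictures showing it square and the arm clear.

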